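Tip the vial tray out over the bin rim

ROBOT

A 6-joint arm with a two-finger parallel gripper is mounted at the origin on a cart in front of the work surface, level with it; the furniture and walls round the work are solid. World frame = base frame: x ahead of the robot, y to its left, z up, the work surface at z = 0. Lengths are in m, angles in degrees, forces in N, time in s.
With the tool pointing down it reaches from about 0.3 to 0.75 m from the base axis. Payload 8.5 kg.
Tool frame: the origin (TCP) lies at the very end of the fingers, on their centre line; the grasp point (between the pads) lies 19 mm behind it; z points along the fingers, y is the line along which they close (so a half turn about z gives the same grasp; the last joint's range is limited). The gripper opens to 85 mm and grips with 20 to 120 N. Pads are 22 mm wide; open, the fingers measure 114 mm over their backs; the gripper's body (76 mm by 85 mm) begins 54 mm behind the grasp point. The pads swing forward as they close: fully open they stand 13 mm farther back than shut.
Start: joints at [58.539, 21.807, 74.336, -0, 83.858, -12.336], TCP at [0.18, 0.52, 0.231] pointing down, gripper open.
Joint ranges: [-178.18, 178.18], [-50.72, 133.34], [12.68, 142.11], [-81.47, 261.47], [9.98, 163.14], [-165.26, 165.26]. Speed limits (degrees/s): [136.94, 136.94, 180, 180, 180, 180].

INTERFACE

Orientations are given as a 3x3 rotation matrix whose columns are the frame's x, y, z axes.
In Python, from rig import env, imaging gives the robot as it stands. The module is installed in compiled form; this text tells all that it offers.
- The arm moves only by the tool arm_command, never from a script. Its arguments are lists of equal length, an entry for each row: "turn": the turn, a rotation vector about the tool's x, y, z in units of 5 degrees (1.0 is 5 degrees), a list of three; "xyz": the shift along the tool's x, y, z in units of 50 mm (1.0 is 50 mm), a list of three; "claw": the finger opening in mm, from 0 to 85.4. A call has 1 to 12 rows; each row shifts and turns the commanded pose from where the row before left it, along the tool's axes as they then stand; what a row does not reach is not made up. A row lasts 1/10 s, in which the tool goes at most 50 mm and 8.59 degrees, less where a joint would pass 70% of its speed; a pose out of reach is approached as far as the arm can. A call is refused whole if a number of a shift passes 1 or a number of a turn 1, either way. A call with a gripper value outside its range is refused whole. The fingers move at their own pace and stop on an object; "squeeze" is the grip in N (left out, the last holds). Time passes only in rows, so rows that do not move let the fingers close. It gives the time, the measured TCP pose, the force, the opening and the grip force at its end, in the units of the state.
- env.observe(): the state, without advancing time (a new reading comes with each control period).
- imaging.get_image(name): name is "scene" or "top" or "wrist"; returns (picture, depth): 400x640x3 uint8, blue, green, red; 400x640 float32, m along the optical axis (not along the pixel's ray), 0 where there is no reading.
- imaging.camera_info(name): a dict with "camera_matrix" (3x3 intrinsics, pixels), "k1" (the pictures are not rectified: a ray, as slopes to the right and down, at radius r is drawn at 1 + k1 r^2 times it, then the intrinsics apply), "rvec" (rotation vector, rad) and "tvec" (3), from world to camera coordinates, as OpenCV has them. Camera axes: x right, y down, z forward; pixel columns grow to the right and rows downward; lengths in m; the calibration is good to about 2 mm. A picture is of the moment at which its call begins: read the wrist's pose just before it. camera_info takes no time and is no camera call; for the wrist camera it gives the pose at the moment of the call.
- env.close_job(): hands the job in; it is judged then, once.
The state is a dict: "time_s": time; "q": joint angles; "qvel": joint speeds; "joint_efforts": joint torques, N m; "position": TCP position; "tool_rot": TCP orientation; "ft_force": force on the tool from outside, world axes, zero at the start; "wrist_torque": the same for the moment, N m; "grip_width": finger opening in m; "gripper_force": force on a finger pad.
Only numpy, scipy, OpenCV 4.12 (cv2) and the standard library are available. Lean on these libraries where they do the work, as an engineer would, in place of code of your own. Each camera call takes 0.05 s, during which the arm holds its last target. There are 200 camera calls.

TASK

Empty the two vials out of the aluminium tray into the blue bin on the worktop, not the yellow one: lift the tray by its black grip post, hook its turned-down front lip over the blue bin's rim, and tip the tray up on the rim as on a pivot until both vials have rolled out into the bin. Then set the tray back down level on the worktop and let go of it.

Things in the scene. Friction and masses are not known exactly. Their poses are not given: they have to be found in the camera images.
- tray: Loose aluminium scoop tray, 0.16 to 0.26 kg, x -65 to +59, 96 mm wide along y; origin on the bench under its middle, z up. Floor from z = 8 to 11 mm, rear and side walls up to 38 mm. Mouth at -x, with a bead 2.5 mm high; floor ribs 1.5 mm high hold the vials, so they stay until it is tipped mouth-down about 25 degrees and have all rolled out by 45 degrees.
- tray_grip (a point): Grip point in the tray's black upright post, at tray x = +57, y = 0, z = 68 mm, at the rear. The post is 30 mm along the tray's x and 22 mm along its y, from z = 36 to 90 mm; nothing stands beside it above z = 38 mm, so it can be gripped from above across its 22 mm.
- tray_groove (a point): On the floor's underside, middle of the groove for a bin's rim, at tray x = -47, y = 0, z = 8 mm. The groove runs along the tray's y, 28 mm wide and 8 mm deep, between the turned-down front lip (x -65 to -61) and the cross rib (x -33 to -29), which both reach down to z = 0.
- tray_lip (a point): Middle of the lower edge of the tray's turned-down front lip, at tray x = -63, y = 0, z = 0 mm.
- blue_bin: Blue open-topped bin, fixed to the bench, 130 (own x) x 160 (own y) mm, 80 mm high; origin at the centre of its underside, z up. Walls 4 mm, floor 5 mm. Its rim is a round bead 10 mm thick, top at z = 80 mm, its centre line at z = 75 mm, 63 mm from the origin along x and 78 mm along y. The +x side is the far one from the robot. The bins may swap places.
- yellow_bin: Yellow bin of the same shape and size, with an old red-brown rubber stopper in it; a bystander, no vial belongs in it.
- vial_a_mid (a point): Middle of the glass vial with the blue cap, a closed cylinder 26 mm in diameter and 59 mm long, 35 g, lying across the tray between two low floor ribs.
- vial_b_mid (a point): Middle of the glass vial with the white cap, of the same size, lying across the same tray.
- vial_a: The vial with the blue cap; origin at the centre of its bottom, z along its axis to the cap.
- vial_b: The vial with the white cap; origin at the centre of its bottom, z along its axis to the cap.
Mind the look-alikes: they are no part of the job. Of the things that look like the tray, the largest one is meant.

How it is judged:
By the outcome, as a careful person would: the job done as asked, in the order asked, and still so for the second after the job is handed in, with the robot touching nothing.
It also fails if it takes over 58 s, if anything falls off the work surface, if the arm or the gripper's body presses on something with over 40 N, if the wrist force passes 120 N, or if a joint passes its speed limit or range.

## Working session

There is one attempt and no reset: what is moved stays moved. The work goes in short steps, Python scripts to look and compute and a tool call to move; the robot and the scene stay as the last step left them, time stands still between calls to the robot, and variables do not carry over. Pictures are saved under pics/ and viewed, at most 10 in all, crops included, and the job is handed in when it is done.

Besides the shell and the picture viewer there is one more tool, called in YAML: its name, and indented under it one key for each argument. arm_command: Moves the arm, as the interface text tells. Its arguments: {"type":"object","properties":{"turn":{"type":"array"},"xyz":{"type":"array"},"claw":{"type":"array"},"squeeze":{"type":"number"}},"required":["turn","xyz","claw"]}

```bash
mkdir -p pics; cat > h.py <<'E'
import numpy as np, cv2
from rig import env, imaging
def grab(n):
    ci=imaging.camera_info(n); im,d=imaging.get_image(n); return im,d,ci
def pts(uv,ci,d=None,z=None):
    """pixels -> world, by depth array values or plane height"""
    uv=np.atleast_2d(np.array(uv,float)); K=np.array(ci["camera_matrix"])
    s=(uv-[K[0,2],K[1,2]])/[K[0,0],K[1,1]]; u=s.copy()
    for _ in range(20): u=s/(1+ci["k1"]*(u**2).sum(1,keepdims=True))
    r=np.c_[u,np.ones(len(u))]; R=cv2.Rodrigues(np.array(ci["rvec"],float))[0]; t=np.array(ci["tvec"],float).ravel()
    C=-R.T@t; w=r@R
    k=np.asarray(d) if d is not None else (z-C[2])/w[:,2]
    return C+w*np.reshape(k,(-1,1))
E
python3 - <<'E'
from h import *
for n in("scene","top"):
    im,d,ci=grab(n); cv2.imwrite(f"pics/{n}0.png",im); np.savez(f"{n}0.npz",im=im,d=d,**{k:np.array(ci[k]) for k in("camera_matrix","k1","rvec","tvec")})
    print(n,ci)
s=env.observe(); print(s)
E
```

```text
scene {'camera_matrix': array([[445.12653232,   0.        , 316.83066479],
       [  0.        , 445.12653232, 206.21675423],
       [  0.        ,   0.        ,   1.        ]]), 'k1': -0.004635679212057611, 'rvec': array([ 1.84232489, -0.81038965,  0.56647401]), 'tvec': array([-0.4271044 ,  0.19288245,  0.97019441])}
top {'camera_matrix': array([[385.09274868,   0.        , 318.44401494],
       [  0.        , 385.09274868, 198.36342053],
       [  0.        ,   0.        ,   1.        ]]), 'k1': -0.014781021232166208, 'rvec': array([ 2.0964728 , -2.1363054 ,  0.20697585]), 'tvec': array([-0.05821818,  0.51577036,  1.24333139])}
{'time_s': 0.1, 'q': array([ 5.85372259e+01,  2.18363148e+01,  7.43783372e+01, -5.79039111e-06,
        8.38580978e+01, -1.23346578e+01]), 'qvel': array([-0.14609327, -0.13142148, -0.08222504, -0.00472326,  0.10754907,
       -0.07843035]), 'joint_efforts': array([ 4.85161057e-03, -4.49214864e+01, -2.31657851e+01, -8.73275962e-05,
        3.62209365e-03,  4.31638648e-05]), 'position': array([0.18007952, 0.51941177, 0.23079337]), 'tool_rot': array([[-9.44788139e-01,  3.27681145e-01, -6.62638554e-04],
       [ 3.27681703e-01,  9.44787557e-01, -1.08309902e-03],
       [ 2.71141533e-04, -1.24043364e-03, -9.99999194e-01]]), 'ft_force': array([ 0.28292   ,  0.93106865, -0.63670114]), 'wrist_torque': array([-0.04557473,  0.02655495, -0.02119565]), 'gripper_force': 0.0, 'grip_width': 0.0853063957510316}
```

View pics/scene0.png

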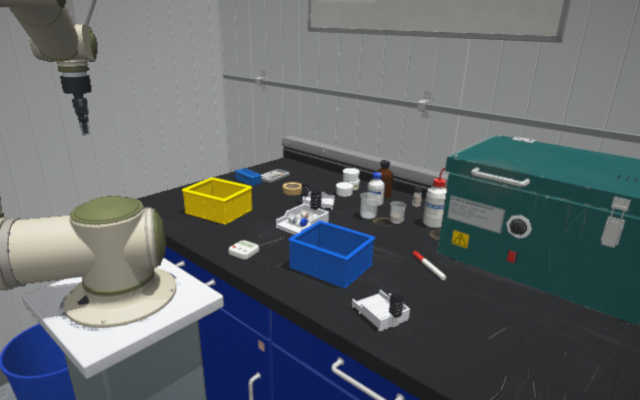

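View pics/top0.png

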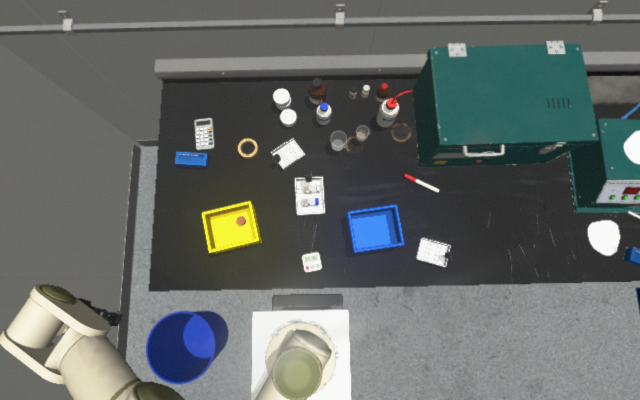

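Both views: the tray-like things are at top-view (310,197), which holds the two vials, and at (288,153) and (433,252), which are smaller. The blue bin is at (375,229) and the yellow bin, with the stopper, at (231,228). I take (310,197) as the tray and confirm it in a crop.

```bash
python3 - <<'E'
from h import *
z=dict(np.load("top0.npz")); im,d=z["im"],z["d"]
c=im[130:280,250:460]; cv2.imwrite("pics/crop0.png",cv2.resize(c,None,fx=3.6,fy=3.6,interpolation=cv2.INTER_CUBIC))
hsv=cv2.cvtColor(im,cv2.COLOR_BGR2HSV)
white=cv2.inRange(hsv,(0,0,120),(180,70,255))
n,l,st,ce=cv2.connectedComponentsWithStats(white[130:280,250:460])
def comp(m,name,box,zh):
    mm=np.zeros_like(m); x0,y0,x1,y1=box; mm[y0:y1,x0:x1]=m[y0:y1,x0:x1]
    cs,_=cv2.findContours(mm,cv2.RETR_EXTERNAL,cv2.CHAIN_APPROX_NONE); c=np.vstack([q for q in cs if cv2.contourArea(q)>20])[:,0]
    P=pts(c,z,z=zh)[:,:2]; r=cv2.minAreaRect((P*1000).astype(np.float32)); print(name,r, np.round(cv2.boxPoints(r)).tolist())
comp(white,"tray z38",(285,165,335,222),.038)
comp(white,"decoy1",(266,135,310,172),.03)
comp(white,"decoy2",(412,232,456,270),.03)
blue=cv2.inRange(hsv,(100,120,60),(130,255,255)); comp(blue,"blue z78",(340,200,412,258),.078)
# depth-based: bin rim points and tray post
ys,xs=np.mgrid[130:280,190:460]; uv=np.c_[xs.ravel(),ys.ravel()]; P=pts(uv,z,d=d[ys,xs].ravel())
def box(P,n): r=cv2.minAreaRect((P[:,:2]*1000).astype(np.float32)); print(n,len(P),r,np.median(P[:,2]),P[:,2].max())
b=blue[ys,xs].ravel()>0
s=b&(P[:,2]>.072)&(uv[:,0]>340)&(uv[:,0]<412)&(uv[:,1]>200); box(P[s],"bin depth")
s=(uv[:,0]>290)&(uv[:,0]<330)&(uv[:,1]>165)&(uv[:,1]<190)&(P[:,2]>.06); box(P[s],"post depth"); print(np.median(P[s],0))
s=(uv[:,0]>288)&(uv[:,0]<332)&(uv[:,1]>165)&(uv[:,1]<222)&(P[:,2]>.03)&(P[:,2]<.05); box(P[s],"tray wall depth")
E
```

```text
tray z38 ((529.68017578125, -36.538787841796875), (131.36622619628906, 99.83948516845703), 2.5214357376098633) [[462.0, 10.0], [466.0, -89.0], [597.0, -84.0], [593.0, 16.0]]
decoy1 ((683.8099365234375, 37.37434768676758), (79.77812194824219, 96.10724639892578), 33.719444274902344) [[624.0, 55.0], [677.0, -25.0], [744.0, 20.0], [690.0, 99.0]]
decoy2 ((331.0673828125, -445.2487487792969), (102.78797149658203, 78.79592895507812), 72.80946350097656) [[278.0, -483.0], [354.0, -506.0], [384.0, -408.0], [309.0, -385.0]]
blue z78 ((408.2029724121094, -249.15725708007812), (140.53565979003906, 171.6036834716797), 7.7437286376953125) [[327.0, -174.0], [350.0, -344.0], [489.0, -325.0], [466.0, -155.0]]
bin depth 534 ((387.65625, -190.2529296875), (162.77902221679688, 311.5606689453125), 18.682451248168945) 0.07938940233586722 1.3200808375550812
post depth 81 ((432.88763427734375, -45.64926528930664), (346.83160400390625, 22.332275390625), 3.955658435821533) 0.08971671450836216 1.3200808375550812
[ 0.58563359 -0.0351155   0.08971671]
tray wall depth 304 ((532.0814819335938, -37.2364501953125), (120.00736999511719, 97.67794036865234), 3.3376028537750244) 0.03574976746970038 0.04959632582329765
```

View pics/crop0.png

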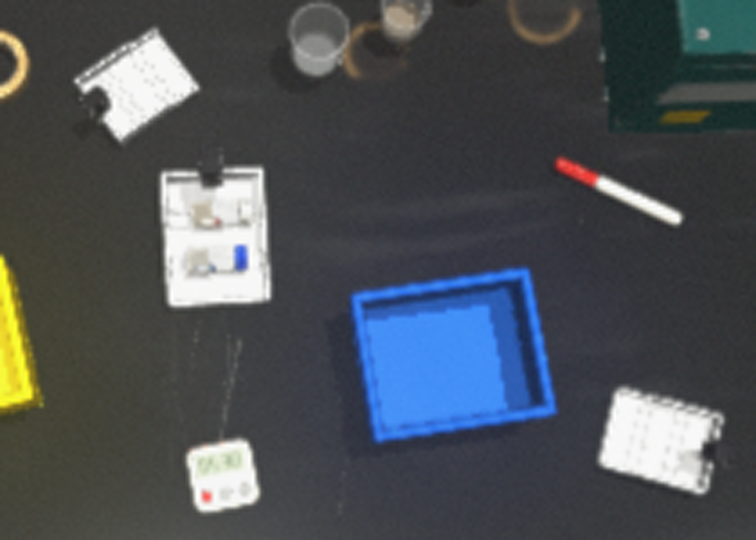

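The crop confirms it: the tray at crop (215,235) is the largest of the three. It holds the vials (white cap behind, blue cap in front), with its post at the far side and its mouth toward the robot. I'll move above the post and then refine.

arm_command:
  turn:
    - [0,0,0]
    - [0,0,0]
    - [0,0,0]
    - [0,0,0]
    - [0,0,0]
    - [0,0,0]
    - [0,0,0]
    - [0,0,0]
    - [0,0,0]
    - [0,0,0]
    - [0,0,0]
    - [0,0,0]
  xyz:
    - [-0.61,-0.44,0]
    - [-0.61,-0.44,0]
    - [-0.61,-0.44,0]
    - [-0.61,-0.44,0]
    - [-0.61,-0.44,0]
    - [-0.61,-0.44,0]
    - [-0.61,-0.44,0]
    - [-0.61,-0.44,0]
    - [-0.61,-0.44,0]
    - [-0.61,-0.44,0]
    - [-0.61,-0.44,0]
    - [-0.61,-0.44,0]
  claw: [70,70,70,70,70,70,70,70,70,70,70,70]

```text
time_s: 1.3
position: [0.44, 0.1488, 0.2312]
tool_rot: [[-0.945, 0.328, -0.001], [0.328, 0.945, 0.0], [0.0, -0.0, -1.0]]
ft_force: [-0.1, 0.8, -0.0]
grip_width: 0.0701
gripper_force: 0.0
```

arm_command:
  turn:
    - [0,0,0]
    - [0,0,0]
    - [0,0,0]
    - [0,0,0]
    - [0,0,0]
    - [0,0,0]
    - [0,0,-0.87]
    - [0,0,-0.87]
    - [0,0,-0.87]
    - [0,0,-0.87]
    - [0,0,-0.87]
    - [0,0,0]
  xyz:
    - [-0.61,-0.44,0]
    - [-0.61,-0.44,0]
    - [-0.61,-0.44,0]
    - [-0.61,-0.44,0]
    - [-0.61,-0.44,0]
    - [-0.61,-0.44,0]
    - [0,0,0]
    - [0,0,0]
    - [0,0,0]
    - [0,0,0]
    - [0,0,0]
    - [0,0,0]
  claw: [70,70,70,70,70,70,70,70,70,70,70,70]

```text
time_s: 2.5
position: [0.569, -0.0344, 0.231]
tool_rot: [[-0.999, -0.046, -0.001], [-0.046, 0.999, 0.0], [0.001, 0.0, -1.0]]
ft_force: [1.1, -0.1, 0.1]
grip_width: 0.0699
gripper_force: 0.0
```

```bash
python3 - <<'E'
from h import *
im,d,ci=grab("wrist"); cv2.imwrite("pics/wrist0.png",im); np.savez("wrist0.npz",im=im,d=d,**{k:np.array(ci[k]) for k in("camera_matrix","k1","rvec","tvec")})
R=cv2.Rodrigues(np.array(ci["rvec"]))[0]; print(-R.T@np.array(ci["tvec"]).ravel(), R[2],ci["camera_matrix"][0][0])
s=env.observe(); print(s["time_s"],s["position"],s["tool_rot"].round(4).tolist(),s["q"].round(1),s["ft_force"],s["grip_width"])
z=dict(np.load("top0.npz")); im,d=z["im"],z["d"]
hsv=cv2.cvtColor(im,cv2.COLOR_BGR2HSV); blue=cv2.inRange(hsv,(100,120,60),(130,255,255))
ys,xs=np.mgrid[195:262,338:414]; uv=np.c_[xs.ravel(),ys.ravel()]; P=pts(uv,z,d=d[ys,xs].ravel())
s=(blue[ys,xs].ravel()>0)&(P[:,2]>.070)&(P[:,2]<.09)
r=cv2.minAreaRect((P[s][:,:2]*1000).astype(np.float32)); print("bin",s.sum(),r,np.median(P[s][:,2]),cv2.boxPoints(r).round(1).tolist())
E
```

```text
[ 0.50055558 -0.03540893  0.37298227] [ 0.26494591  0.01322829 -0.96417254] 338.3375861896697
2.55 [ 0.56902681 -0.03434715  0.2310126 ] [[-0.999, -0.0442, -0.0007], [-0.0442, 0.999, 0.0002], [0.0007, 0.0002, -1.0]] [ -15.3   23.9   71.1   -0.    85.1 -107.9] [-0.19509179  0.47361773  0.50629702] 0.06976603303946224
bin 531 ((408.0850524902344, -250.6124267578125), (135.7915496826172, 166.43568420410156), 7.341618537902832) 0.07924831030369228 [[330.1000061035156, -176.8000030517578], [351.3999938964844, -341.79998779296875], [486.1000061035156, -324.5], [464.79998779296875, -159.39999389648438]]
```

View pics/wrist0.png

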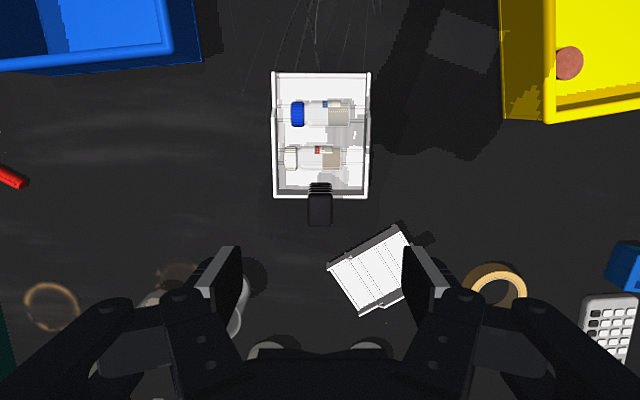

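Wrist view: the tray is at (272–370, 72–198) with its post at (320,204). The blue bin is at the upper left, its far rim edge near (90,60). I'll measure both from this depth picture and check whether the wrist joints can reach the tilt.

```bash
python3 - <<'E'
from h import *
from scipy.spatial.transform import Rotation as Ro
z=dict(np.load("wrist0.npz")); im,d=z["im"],z["d"]
hsv=cv2.cvtColor(im,cv2.COLOR_BGR2HSV)
ys,xs=np.mgrid[0:235,0:400]; uv=np.c_[xs.ravel(),ys.ravel()]; P=pts(uv,z,d=d[ys,xs].ravel())
def box(s,n): 
    r=cv2.minAreaRect((P[s][:,:2]*1000).astype(np.float32)); print(n,s.sum(),np.round(r[0],1),np.round(r[1],1),round(r[2],2),np.median(P[s][:,2]).round(4),cv2.boxPoints(r).round(1).tolist())
u,v=uv.T
box((u>295)&(u<345)&(v>170)&(v<232)&(P[:,2]>.084)&(P[:,2]<.096),"post top")
box((u>260)&(u<380)&(v>60)&(v<205)&(P[:,2]>.033)&(P[:,2]<.043),"walls")
box((u>260)&(u<380)&(v>60)&(v<215)&(P[:,2]>.006)&(P[:,2]<.043),"tray all")
blue=(cv2.inRange(hsv,(100,120,60),(130,255,255))[ys,xs].ravel()>0)&(u<210)&(P[:,2]>.076)&(P[:,2]<.084)
box(blue,"bin rim part")
# far rim top ridge: for each column, median of points with highest z on far edge
Q=P[blue]; uq=u[blue]
far=[]
for c in range(5,165,10):
    q=Q[(uq>=c)&(uq<c+10)]
    q=q[q[:,0]>q[:,0].max()-.012]; far.append(q[:, :].mean(0))
far=np.array(far); k=np.polyfit(far[:,1],far[:,0],1); print("far rim line: x=%.4f*y+%.4f"%tuple(k),"yaw",-np.degrees(np.arctan(k[0])),"resid",np.abs(np.polyval(k,far[:,1])-far[:,0]).max(), far[[0,-1]].round(4).tolist())
# wrist check
C=Ro.from_euler('z',90,degrees=True)
for a in (85,95,105):
  for q1 in(-28,-34,-40):
    for flip in(0,180):
      o=[]
      for th in(0,25,50,55):
        yaw=7.5
        Rt=Ro.from_euler('z',yaw,degrees=True)*Ro.from_euler('y',-th,degrees=True)*Ro.from_matrix([[-1,0,0],[0,1,0],[0,0,-1]])*Ro.from_euler('z',flip,degrees=True)
        W=(Ro.from_euler('ZY',[q1,a],degrees=True)).inv()*Rt*C.inv()
        o.append(W.as_euler('ZYZ',degrees=True).round().tolist())
      print(a,q1,flip,o)
E
```

```text
post top 788 [589.8 -32.6] [29.9 21.2] 2.14 0.0891 [[574.4000244140625, -22.5], [575.2000122070312, -43.70000076293945], [605.2000122070312, -42.599998474121094], [604.4000244140625, -21.399999618530273]]
walls 2835 [545.8 -34.7] [94.  97.5] 2.2 0.0357 [[497.0, 12.199999809265137], [500.70001220703125, -85.19999694824219], [594.7000122070312, -81.5999984741211], [590.9000244140625, 15.899999618530273]]
tray all 11836 [530.7 -35.3] [124.4  97.6] 2.25 0.0114 [[466.6000061035156, 11.0], [470.5, -86.5999984741211], [594.7000122070312, -81.69999694824219], [590.9000244140625, 15.899999618530273]]
bin rim part 2601 [ 456.  -233.9] [ 40.6 151.8] 9.14 0.0785 [[423.8999938964844, -162.1999969482422], [448.0, -312.1000061035156], [488.1000061035156, -305.6000061035156], [464.0, -155.8000030517578]]
far rim line: x=-0.1302*y+0.4395 yaw 7.419458305086125 resid 0.000539264866548872 [[0.4778, -0.2958, 0.0782], [0.4608, -0.1684, 0.0784]]
85 -28 0 [[0.0, 95.0, -126.0], [15.0, 75.0, -127.0], [33.0, 56.0, -135.0], [37.0, 52.0, -137.0]]
85 -28 180 [[-0.0, 95.0, 54.0], [15.0, 75.0, 53.0], [33.0, 56.0, 4
[... 838 characters left out ...]
 55.0, -154.0], [49.0, 53.0, -157.0]]
95 -40 180 [[0.0, 85.0, 42.0], [20.0, 69.0, 38.0], [43.0, 55.0, 26.0], [49.0, 53.0, 23.0]]
105 -28 0 [[0.0, 75.0, -126.0], [17.0, 55.0, -133.0], [44.0, 40.0, -151.0], [51.0, 38.0, -157.0]]
105 -28 180 [[-0.0, 75.0, 55.0], [17.0, 55.0, 47.0], [44.0, 40.0, 29.0], [51.0, 38.0, 23.0]]
105 -34 0 [[0.0, 75.0, -132.0], [19.0, 57.0, -140.0], [47.0, 44.0, -157.0], [54.0, 42.0, -162.0]]
105 -34 180 [[-0.0, 75.0, 48.0], [19.0, 57.0, 40.0], [47.0, 44.0, 23.0], [54.0, 42.0, 18.0]]
105 -40 0 [[0.0, 75.0, -138.0], [21.0, 59.0, -146.0], [49.0, 48.0, -163.0], [56.0, 47.0, -167.0]]
105 -40 180 [[0.0, 75.0, 42.0], [21.0, 59.0, 34.0], [49.0, 48.0, 17.0], [56.0, 47.0, 13.0]]
```

The tray is at yaw 2.2° with its grip at (0.590, -0.033). The bin's far rim centre is at (0.471, -0.2425), yaw 7.4°. Both fit the given sizes. I'll flip the gripper by half a turn so that the last joint has room when tipping.

arm_command:
  turn:
    - [0,0,1]
    - [0,0,1]
    - [0,0,1]
    - [0,0,1]
    - [0,0,1]
    - [0,0,1]
    - [0,0,1]
    - [0,0,1]
    - [0,0,1]
    - [0,0,1]
    - [0,0,1]
    - [0,0,1]
  xyz:
    - [0,0,0]
    - [0,0,0]
    - [0,0,0]
    - [0,0,0]
    - [0,0,0]
    - [0,0,0]
    - [0,0,0]
    - [0,0,0]
    - [0,0,0]
    - [0,0,0]
    - [0,0,0]
    - [0,0,0]
  claw: [70,70,70,70,70,70,70,70,70,70,70,70]

```text
time_s: 3.75
position: [0.5691, -0.0344, 0.2312]
tool_rot: [[-0.534, 0.845, -0.0], [0.845, 0.534, 0.0], [0.0, -0.0, -1.0]]
ft_force: [-0.1, 0.1, 0.4]
grip_width: 0.0698
gripper_force: 0.0
```

arm_command:
  turn:
    - [0,0,1]
    - [0,0,1]
    - [0,0,1]
    - [0,0,1]
    - [0,0,1]
    - [0,0,1]
    - [0,0,1]
    - [0,0,1]
    - [0,0,1]
    - [0,0,1]
    - [0,0,1]
    - [0,0,1]
  xyz:
    - [0,0,0]
    - [0,0,0]
    - [0,0,0]
    - [0,0,0]
    - [0,0,0]
    - [0,0,0]
    - [0,0,0]
    - [0,0,0]
    - [0,0,0]
    - [0,0,0]
    - [0,0,0]
    - [0,0,0]
  claw: [70,70,70,70,70,70,70,70,70,70,70,70]

```text
time_s: 4.95
position: [0.5691, -0.0343, 0.2312]
tool_rot: [[0.465, 0.885, -0.0], [0.885, -0.465, 0.0], [-0.0, -0.0, -1.0]]
ft_force: [0.1, 0.1, 0.8]
grip_width: 0.0701
gripper_force: 0.0
```

arm_command:
  turn:
    - [0,0,1]
    - [0,0,1]
    - [0,0,1]
    - [0,0,1]
    - [0,0,1]
    - [0,0,1]
    - [0,0,1]
    - [0,0,1]
    - [0,0,1]
    - [0,0,1]
    - [0,0,1]
    - [0,0,1]
  xyz:
    - [0,0,0]
    - [0,0,0]
    - [0,0,0]
    - [0,0,0]
    - [0,0,0]
    - [0,0,0]
    - [0,0,0]
    - [0,0,0]
    - [0,0,0]
    - [0,0,0]
    - [0,0,0]
    - [0,0,0]
  claw: [70,70,70,70,70,70,70,70,70,70,70,70]

```text
time_s: 6.15
position: [0.5691, -0.0344, 0.2312]
tool_rot: [[0.999, 0.04, -0.0], [0.04, -0.999, 0.0], [-0.0, -0.0, -1.0]]
ft_force: [-0.1, 0.3, -0.5]
grip_width: 0.0701
gripper_force: 0.0
```

```bash
cat >> h.py <<'E'
def st():
    s=env.observe(); print(round(s["time_s"],2),s["position"].round(4),"q",s["q"].round(1),"F",s["ft_force"].round(1),"w",round(s["grip_width"]*1000,1),"gf",round(s["gripper_force"],1)); return s
def to(p,s=None):
    s=s or st(); print("tool shift in units",((s["tool_rot"].T@(np.array(p)-s["position"]))/.05).round(3))
E
python3 -c "
from h import *
s=st(); print(s['tool_rot'].round(4)); to([.59,-.033,.049],s)"
```

```text
6.15 [ 0.5691 -0.0344  0.2312] q [-15.3  23.9  71.   -0.   85.1  72.4] F [-0.1  0.3 -0.5] w 70.1 gf 0.0
[[ 9.992e-01  4.000e-02 -4.000e-04]
 [ 4.000e-02 -9.992e-01  1.000e-04]
 [-4.000e-04 -1.000e-04 -1.000e+00]]
tool shift in units [ 0.421 -0.01   3.643]
```

arm_command:
  turn:
    - [0,0,0]
    - [0,0,0]
    - [0,0,0]
    - [0,0,0]
    - [0,0,0]
    - [0,0,0]
    - [0,0,0]
    - [0,0,0]
    - [0,0,0]
    - [0,0,0]
    - [0,0,0]
    - [0,0,0]
  xyz:
    - [0.21,-0.01,0.4]
    - [0.21,0,0.4]
    - [0,0,0.4]
    - [0,0,0.4]
    - [0,0,0.4]
    - [0,0,0.4]
    - [0,0,0.4]
    - [0,0,0.4]
    - [0,0,0.25]
    - [0,0,0.12]
    - [0,0,0.07]
    - [0,0,0]
  claw: [60,60,60,60,60,60,60,60,60,60,60,60]

```text
time_s: 7.35
position: [0.5903, -0.033, 0.0495]
tool_rot: [[0.999, 0.045, 0.0], [0.045, -0.999, -0.0], [0.0, 0.0, -1.0]]
ft_force: [-0.1, 0.5, 0.4]
grip_width: 0.06
gripper_force: 0.0
```

arm_command:
  turn:
    - [0,0,0]
    - [0,0,0]
    - [0,0,0]
    - [0,0,0]
    - [0,0,0]
    - [0,0,0]
    - [0,0,0]
  xyz:
    - [0,0,0]
    - [0,0,0]
    - [0,0,0]
    - [0,0,0]
    - [0,0,0]
    - [0,0,0]
    - [0,0,0]
  claw: [28,20,12,12,12,12,12]
  squeeze: 60

```text
time_s: 8.05
position: [0.5906, -0.0331, 0.05]
tool_rot: [[0.999, 0.046, 0.002], [0.046, -0.999, -0.0], [0.002, 0.001, -1.0]]
ft_force: [-0.6, -0.6, 5.4]
grip_width: 0.0214
gripper_force: 59.5
```

arm_command:
  turn:
    - [0,0,0]
    - [0,0,0]
    - [0,0,0]
    - [0,0,0]
    - [0,0,0]
    - [0,0,0]
    - [0,0,0]
    - [0,0,0]
    - [0,0,0]
    - [0,0,0]
    - [0,0,0]
    - [0,0,0]
  xyz:
    - [0,0,0]
    - [0,0,-0.05]
    - [0,0,-0.1]
    - [0,0,-0.2]
    - [0,0,-0.3]
    - [0,0,-0.4]
    - [0,0,-0.4]
    - [0,0,-0.4]
    - [0,0,-0.3]
    - [0,0,-0.2]
    - [0,0,-0.1]
    - [0,0,0]
  claw: [12,12,12,12,12,12,12,12,12,12,12,12]
  squeeze: 100

```text
time_s: 9.25
position: [0.5901, -0.0329, 0.1722]
tool_rot: [[0.999, 0.046, 0.0], [0.046, -0.999, -0.0], [0.0, 0.0, -1.0]]
ft_force: [0.4, -0.3, -2.2]
grip_width: 0.0212
gripper_force: 97.9
```

```bash
python3 - <<'E'
from h import *
s=st(); R=s["tool_rot"]; print(R.round(4).tolist())
to([.5746,-.2291,.170],s)
im,d,ci=grab("wrist"); np.savez("wrist1.npz",im=im,d=d,**{k:np.array(ci[k]) for k in("camera_matrix","k1","rvec","tvec")})
im2,_,_=grab("scene"); c=im2[130:260,230:400]; c=cv2.resize(c,(0,0),fx=3,fy=3)
cv2.imwrite("pics/lift.png",np.vstack([cv2.resize(im,(510,319))[100:],c[:380]]))
E
```

```text
9.25 [ 0.5901 -0.0329  0.1722] q [-14.7  28.5  73.2   0.   78.2  72.7] F [ 0.4 -0.3 -2.2] w 21.2 gf 97.9
[[0.999, 0.0458, 0.0004], [0.0458, -0.999, -0.0001], [0.0004, 0.0001, -1.0]]
tool shift in units [-0.49   3.906  0.043]
```

View pics/lift.png

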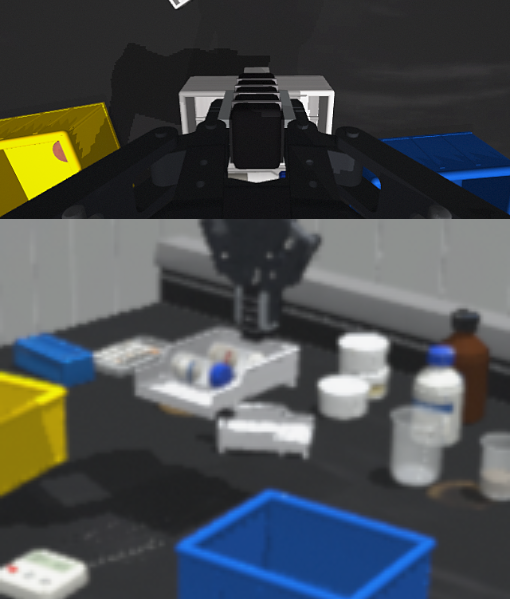

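Both vials are in the lifted tray, with the blue cap toward the robot. Next I carry it over to the far rim of the blue bin.

arm_command:
  turn:
    - [0,0,0]
    - [0,0,0]
    - [0,0,0]
    - [0,0,0]
    - [0,0,0]
    - [0,0,0]
    - [0,0,0]
    - [0,0,0]
    - [0,0,0]
    - [0,0,0]
    - [0,0,0]
    - [0,0,0]
  xyz:
    - [-0.02,0.1,0]
    - [-0.03,0.2,0]
    - [-0.04,0.3,0]
    - [-0.05,0.4,0]
    - [-0.05,0.45,0]
    - [-0.05,0.5,0]
    - [-0.05,0.5,0]
    - [-0.05,0.45,0]
    - [-0.05,0.4,0]
    - [-0.04,0.3,0]
    - [-0.03,0.2,0]
    - [-0.03,0.1,0]
  claw: [12,12,12,12,12,12,12,12,12,12,12,12]

```text
time_s: 10.55
position: [0.5743, -0.2299, 0.1717]
tool_rot: [[0.999, 0.045, -0.0], [0.045, -0.999, 0.0], [-0.0, -0.0, -1.0]]
ft_force: [0.2, 0.4, -2.7]
grip_width: 0.0209
gripper_force: 97.9
```

arm_command:
  turn:
    - [0,0,-0.2]
    - [0,0,-0.3]
    - [0,0,-0.3]
    - [0,0,-0.2]
    - [0,0,0]
    - [0,0,0]
  xyz:
    - [0,0,0]
    - [0,0,0]
    - [0,0,0]
    - [0,0,0]
    - [0,0,0]
    - [0,0,0]
  claw: [12,12,12,12,12,12]

```text
time_s: 11.15
position: [0.5746, -0.2286, 0.1718]
tool_rot: [[0.991, 0.133, 0.0], [0.133, -0.991, 0.0], [0.0, -0.0, -1.0]]
ft_force: [0.9, -0.6, -3.0]
grip_width: 0.0209
gripper_force: 97.9
```

```bash
python3 - <<'E'
from h import *
s=st(); to([.5746,-.2291,.170],s); print("yaw",np.degrees(np.arctan2(s["tool_rot"][1,0],s["tool_rot"][0,0])))
for n in("top","scene"):
    im,d,ci=grab(n); np.savez(n+"2.npz",im=im,d=d,**{k:np.array(ci[k]) for k in("camera_matrix","k1","rvec","tvec")})
    h,w=d.shape; ys,xs=np.mgrid[0:h,0:w]; ok=d.ravel()>0; uv=np.c_[xs.ravel(),ys.ravel()]
    P=pts(uv,ci,d=d.ravel())
    # tray frame (predicted): origin below TCP
    R=s["tool_rot"]; ex=R[:,0]; ey=-R[:,1]; ez=-R[:,2]
    O=s["position"]-.057*ex-.0495*ez
    L=(P-O)@np.c_[ex,ey,ez]*1000
    hsv=cv2.cvtColor(im,cv2.COLOR_BGR2HSV).reshape(-1,3)
    wh=ok&(hsv[:,1]<70)&(hsv[:,2]>100)&(np.abs(L[:,1])<60)&(L[:,0]>-85)&(L[:,0]<75)&(L[:,2]>-15)&(L[:,2]<60)
    print(n,wh.sum(),"x",np.percentile(L[wh,0],[.5,99.5]).round(1),"y",np.percentile(L[wh,1],[.5,99.5]).round(1))
    for a,b in((-65,-45),(-45,-25),(-25,-5),(-5,15),(15,35),(35,60)):
        m=wh&(L[:,0]>a)&(L[:,0]<b); q=L[m,2]; print(a,b,m.sum(),"z pct",np.percentile(q,[2,10,25,50,75,90,98]).round(1))
E
```

```text
11.15 [ 0.5746 -0.2286  0.1718] q [-32.7  31.2  68.4   0.   80.4  49.7] F [ 0.9 -0.6 -3. ] w 20.9 gf 97.9
tool shift in units [-0.002  0.009  0.037]
yaw 7.635688965636102
top 294 x [-65.   56.6] y [-48.6  19.7]
-65 -45 142 z pct [ 3.8  7.3  8.6 10.9 12.9 14.9 24.7]
-45 -25 91 z pct [ 6.3  7.8  9.5 11.3 15.2 25.7 29.9]
-25 -5 39 z pct [ 7.3  8.2 11.  12.6 30.7 38.  39.5]
-5 15 10 z pct [ 9.3  9.6 13.6 29.  34.1 36.6 39.3]Traceback (most recent call last):
  File "<stdin>", line 15, in <module>
    return _quantile_unchecked(
        a, q, axis, out, overwrite_input, method, keepdims, weights)
    return _ureduce(a,
                    func=_quantile_ureduce_func,
    ...<5 lines>...
                    overwrite_input=overwrite_input,
                    method=method)
    r = func(a, **kwargs)
    result = _quantile(arr,
                       quantiles=q,
    ...<2 lines>...
                       out=out,
                       weights=wgt)
    slices_having_nans = np.isnan(arr[-1, ...])
                                  ~~~^^^^^^^^^
IndexError: index -1 is out of bounds for axis 0 with size 0
```

The tray is level (floor near the mouth at z≈11 mm in its own frame, front at x=-65) and its yaw matches the bin. I'll lower it onto the rim.

arm_command:
  turn:
    - [0,0,0]
    - [0,0,0]
    - [0,0,0]
    - [0,0,0]
    - [0,0,0]
    - [0,0,0]
    - [0,0,0]
  xyz:
    - [0,0,0.1]
    - [0,0,0.2]
    - [0,0,0.25]
    - [0,0,0.2]
    - [0,0,0.13]
    - [0,0,0.06]
    - [0,0,0]
  claw: [12,12,12,12,12,12,12]

```text
time_s: 11.9
position: [0.5745, -0.2288, 0.1244]
tool_rot: [[0.991, 0.133, -0.001], [0.133, -0.991, 0.0], [-0.0, -0.0, -1.0]]
ft_force: [-0.1, -0.2, -2.2]
grip_width: 0.0213
gripper_force: 97.9
```

arm_command:
  turn:
    - [0,0,0]
    - [0,0,0]
    - [0,0,0]
  xyz:
    - [0,0,0.03]
    - [0,0,0.02]
    - [0,0,0]
  claw: [12,12,12]

```text
time_s: 12.2
position: [0.5746, -0.2289, 0.1225]
tool_rot: [[0.991, 0.133, 0.0], [0.133, -0.991, -0.0], [0.0, 0.0, -1.0]]
ft_force: [0.1, 0.3, -1.8]
grip_width: 0.0209
gripper_force: 97.9
```

arm_command:
  turn:
    - [0,0,0]
    - [0,0,0]
    - [0,0,0]
  xyz:
    - [0,0,0.02]
    - [0,0,0.02]
    - [0,0,0]
  claw: [12,12,12]

```text
time_s: 12.5
position: [0.5751, -0.2289, 0.1214]
tool_rot: [[0.991, 0.133, 0.002], [0.133, -0.991, -0.001], [0.001, 0.001, -1.0]]
ft_force: [0.3, 1.6, 6.4]
grip_width: 0.0207
gripper_force: 99.1
```

```bash
python3 - <<'E'
from h import *
s=st(); print(s["wrist_torque"])
im,d,ci=grab("scene"); c=im[170:300,260:420]; cv2.imwrite("pics/hook.png",cv2.resize(c,None,fx=4.5,fy=4.5,interpolation=cv2.INTER_CUBIC))
R=s["tool_rot"]; ex=R[:,0]; ey=-R[:,1]; ez=-R[:,2]; O=s["position"]-.057*ex-.0495*ez
im,d,ci=grab("top"); h,w=d.shape; ys,xs=np.mgrid[0:h,0:w]; P=pts(np.c_[xs.ravel(),ys.ravel()],ci,d=d.ravel()); L=(P-O)@np.c_[ex,ey,ez]*1000
hsv=cv2.cvtColor(im,cv2.COLOR_BGR2HSV)
b=(cv2.inRange(hsv,(100,120,60),(130,255,255)).ravel()>0)&(P[:,2]>.074)&(P[:,2]<.086)&(np.abs(L[:,0]+47)<20)&(np.abs(L[:,1])>50)&(np.abs(L[:,1])<70)
for sg in(1,-1): m=b&(L[:,1]*sg>0); print("rim in tray x",sg,m.sum(),np.percentile(L[m,0],[5,50,95]).round(1))
E
```

```text
12.5 [ 0.5751 -0.2289  0.1214] q [-32.7  33.9  72.4   0.   73.6  49.7] F [0.3 1.6 6.4] w 20.7 gf 99.1
[ 0.24409494  0.44828122 -0.06777844]Traceback (most recent call last):
  File "<stdin>", line 8, in <module>
    return _quantile_unchecked(
        a, q, axis, out, overwrite_input, method, keepdims, weights)
    return _ureduce(a,
                    func=_quantile_ureduce_func,
    ...<5 lines>...
                    overwrite_input=overwrite_input,
                    method=method)
    r = func(a, **kwargs)
    result = _quantile(arr,
                       quantiles=q,
    ...<2 lines>...
                       out=out,
                       weights=wgt)
    slices_having_nans = np.isnan(arr[-1, ...])
                                  ~~~^^^^^^^^^
IndexError: index -1 is out of bounds for axis 0 with size 0
```

View pics/hook.png

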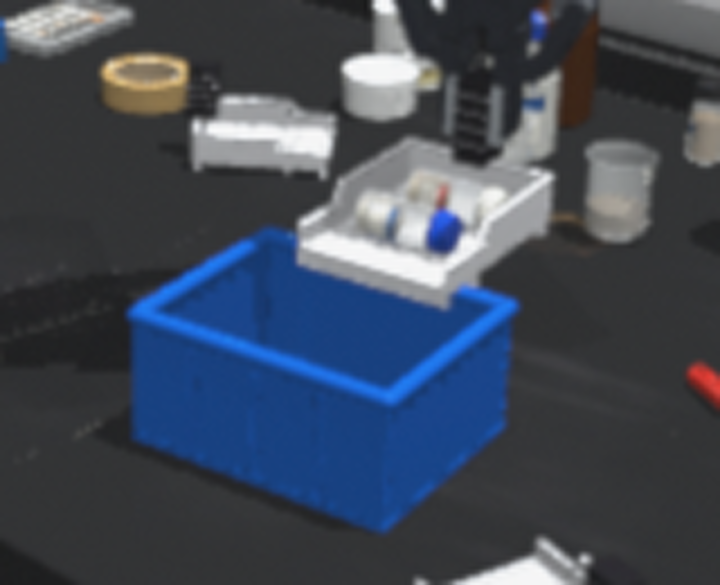

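The scene crop shows the lip inside the bin and the groove sitting on the far rim. Contact came at the predicted height (TCP 0.1214) with about 8 N. I'll tip about the bead's centre in small steps and check the pivot.

arm_command:
  turn:
    - [0,0.25,0]
    - [0,0.5,0]
    - [0,0.5,0]
    - [0,0.5,0]
    - [0,0.25,0]
    - [0,0,0]
  xyz:
    - [-0.021,0,-0.045]
    - [-0.0425,0,-0.09]
    - [-0.0425,0,-0.09]
    - [-0.0425,0,-0.09]
    - [-0.021,0,-0.045]
    - [0,0,0]
  claw: [12,12,12,12,12,12]

```text
time_s: 13.2
position: [0.5651, -0.2305, 0.139]
tool_rot: [[0.976, 0.132, 0.174], [0.13, -0.991, 0.022], [0.176, 0.002, -0.984]]
ft_force: [3.0, 0.4, 5.7]
grip_width: 0.0208
gripper_force: 98.8
```

```bash
cat >> h.py <<'E'
from scipy.spatial.transform import Rotation as Ro
p=np.array([-.104,0,.0465]); T0=np.array([.5748,-.2289,.1214]); Y=7.64
R0=Ro.from_euler('z',Y,degrees=True).as_matrix()@np.diag([1,-1,-1.]); B=T0+R0@p
def tilt():
    s=st(); R=s["tool_rot"]; th=np.degrees(np.arctan2(R[0,2]*np.cos(np.radians(Y))+R[1,2]*np.sin(np.radians(Y)),-R[2,2]))
    Bn=s["position"]+R@p; print("tilt",th.round(2),"pivot err along bin x,y,z mm",((Bn-B)@Ro.from_euler('z',Y,degrees=True).as_matrix()*1000).round(2),"corr tool units",(R.T@(B-Bn)/.05).round(3),"tau",s["wrist_torque"].round(2))
E
python3 -c "
from h import *
tilt()"
```

```text
13.2 [ 0.5651 -0.2305  0.139 ] q [-36.3  28.8  79.6   7.7  64.4  43.2] F [3.  0.4 5.7] w 20.8 gf 98.8
tilt 10.12 pivot err along bin x,y,z mm [ 0.01 -0.36  0.02] corr tool units [-0.    -0.007  0.   ] tau [ 0.2   0.12 -0.04]
```

arm_command:
  turn:
    - [0,0.25,0]
    - [0,0.5,0]
    - [0,0.5,0]
    - [0,0.5,0]
    - [0,0.5,0]
    - [0,0.5,0]
    - [0,0.25,0]
    - [0,0,0]
  xyz:
    - [-0.021,-0.004,-0.045]
    - [-0.0425,-0.003,-0.09]
    - [-0.0425,0,-0.09]
    - [-0.0425,0,-0.09]
    - [-0.0425,0,-0.09]
    - [-0.0425,0,-0.09]
    - [-0.021,0,-0.045]
    - [0,0,0]
  claw: [12,12,12,12,12,12,12,12]

```text
time_s: 14.0
position: [0.5455, -0.233, 0.161]
tool_rot: [[0.898, 0.132, 0.42], [0.121, -0.991, 0.055], [0.424, 0.002, -0.906]]
ft_force: [0.2, 0.2, 7.9]
grip_width: 0.0208
gripper_force: 99.1
```

```bash
python3 -c "
from h import *
tilt()"
```

```text
14.0 [ 0.5455 -0.233   0.161 ] q [-43.   22.5  90.5  24.2  52.9  27. ] F [0.2 0.2 7.9] w 20.8 gf 99.1
tilt 25.09 pivot err along bin x,y,z mm [-0.1  -0.29 -0.1 ] corr tool units [ 0.003 -0.006 -0.001] tau [-0.04  0.34  0.01]
```

arm_command:
  turn:
    - [0,0.25,0]
    - [0,0.5,0]
    - [0,0.5,0]
    - [0,0.5,0]
    - [0,0.5,0]
    - [0,0.5,0]
    - [0,0.25,0]
    - [0,0,0]
  xyz:
    - [-0.02,-0.003,-0.045]
    - [-0.0425,-0.003,-0.09]
    - [-0.0425,0,-0.09]
    - [-0.0425,0,-0.09]
    - [-0.0425,0,-0.09]
    - [-0.0425,0,-0.09]
    - [-0.021,0,-0.045]
    - [0,0,0]
  claw: [12,12,12,12,12,12,12,12]

```text
time_s: 14.8
position: [0.5205, -0.2361, 0.1769]
tool_rot: [[0.759, 0.132, 0.638], [0.102, -0.991, 0.084], [0.643, 0.001, -0.766]]
ft_force: [-1.9, -0.5, 6.4]
grip_width: 0.021
gripper_force: 99.2
```

```bash
python3 -c "
from h import *
tilt()"
```

```text
14.8 [ 0.5205 -0.2361  0.1769] q [-51.4  18.7 101.4  48.   47.8   1.4] F [-1.9 -0.5  6.4] w 21.0 gf 99.2
tilt 40.04 pivot err along bin x,y,z mm [-0.47  0.   -0.51] corr tool units [ 0.014  0.    -0.002] tau [-0.19  0.6  -0.  ]
```

arm_command:
  turn:
    - [0,0.25,0]
    - [0,0.5,0]
    - [0,0.5,0]
    - [0,0.5,0]
    - [0,0.4,0]
    - [0,0.25,0]
    - [0,0,0]
    - [0,0,0]
    - [0,0,0]
    - [0,0,0]
  xyz:
    - [-0.018,0,-0.045]
    - [-0.038,0,-0.09]
    - [-0.0415,0,-0.09]
    - [-0.0415,0,-0.09]
    - [-0.033,0,-0.072]
    - [-0.021,0,-0.045]
    - [0,0,0]
    - [0,0,0]
    - [0,0,0]
    - [0,0,0]
  claw: [12,12,12,12,12,12,12,12,12,12]

```text
time_s: 15.8
position: [0.4988, -0.2387, 0.1848]
tool_rot: [[0.611, 0.133, 0.78], [0.083, -0.991, 0.104], [0.787, 0.001, -0.616]]
ft_force: [-6.6, -1.1, 4.8]
grip_width: 0.021
gripper_force: 99.2
```

```bash
python3 -c "
from h import *
tilt()
a,_,_=grab('scene'); b,_,_=grab('top')
a=cv2.resize(a[150:300,260:420],(640,600)); b=cv2.resize(b[180:270,330:420],(600,600)); cv2.imwrite('pics/tip.png',cv2.resize(np.hstack([a,b]),(800,388)))"
```

```text
15.8 [ 0.4988 -0.2387  0.1848] q [-58.9  18.2 109.7  67.9  51.2 -21.9] F [-6.6 -1.1  4.8] w 21.0 gf 99.2
tilt 51.94 pivot err along bin x,y,z mm [-0.18  0.25 -0.7 ] corr tool units [ 0.013  0.005 -0.006] tau [-0.33  1.04 -0.2 ]
```

View pics/tip.png

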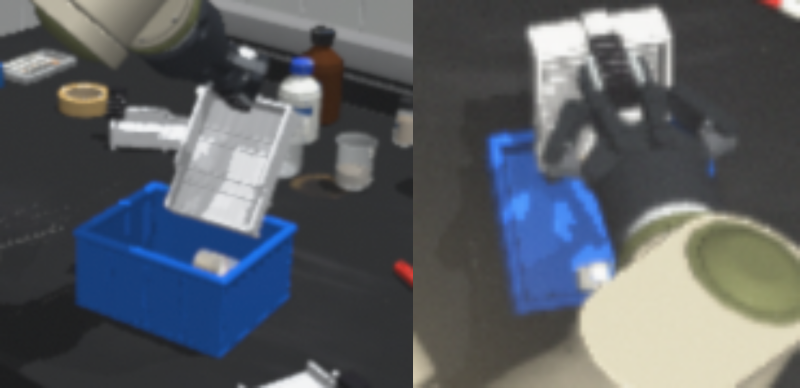

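The tray is empty at 52° tilt and a vial shows in the bin; I'll check both once the arm is clear. Tipping back about the rim.

arm_command:
  turn:
    - [0,-0.4,0]
    - [0,-0.8,0]
    - [0,-0.8,0]
    - [0,-0.8,0]
    - [0,-0.8,0]
    - [0,-0.8,0]
    - [0,-0.8,0]
    - [0,-0.8,0]
    - [0,-0.8,0]
    - [0,-0.8,0]
    - [0,-0.8,0]
    - [0,0,0]
  xyz:
    - [0.04,0,0.065]
    - [0.06,0,0.147]
    - [0.06,0,0.147]
    - [0.06,0,0.147]
    - [0.06,0,0.147]
    - [0.06,0,0.147]
    - [0.06,0,0.147]
    - [0.06,0,0.147]
    - [0.06,0,0.147]
    - [0.06,0,0.147]
    - [0.06,0,0.147]
    - [0,0,0]
  claw: [12,12,12,12,12,12,12,12,12,12,12,12]

```text
time_s: 17.1
position: [0.5658, -0.2293, 0.1381]
tool_rot: [[0.976, 0.135, 0.169], [0.133, -0.991, 0.023], [0.17, 0.0, -0.985]]
ft_force: [-4.4, -0.8, 6.8]
grip_width: 0.0211
gripper_force: 99.1
```

```bash
python3 -c "
from h import *
tilt()"
```

```text
17.1 [ 0.5658 -0.2293  0.1381] q [-36.1  29.   79.4   7.5  64.7  43.4] F [-4.4 -0.8  6.8] w 21.1 gf 99.1
tilt 9.81 pivot err along bin x,y,z mm [ 0.44  0.64 -0.39] corr tool units [-0.007  0.013 -0.009] tau [-0.41  1.28 -0.1 ]
```

arm_command:
  turn:
    - [0,-0.49,0]
    - [0,-0.49,0]
    - [0,-0.49,0]
    - [0,-0.49,0]
    - [0,0,0]
    - [0,0,0]
    - [0,0,0]
    - [0,0,0]
    - [0,0,0]
    - [0,0,0]
    - [0,0,0]
    - [0,0,0]
  xyz:
    - [0.037,0,0.07]
    - [0.037,0,0.08]
    - [0.037,0,0.09]
    - [0.037,0,0.09]
    - [0,0,-0.05]
    - [0,0,-0.1]
    - [0,0,-0.2]
    - [0,0,-0.25]
    - [0,0,-0.25]
    - [0,0,-0.15]
    - [0,0,-0.05]
    - [0,0,0]
  claw: [12,12,12,12,12,12,12,12,12,12,12,12]

```text
time_s: 18.3
position: [0.574, -0.2283, 0.1761]
tool_rot: [[0.991, 0.133, 0.004], [0.133, -0.991, 0.0], [0.004, 0.0, -1.0]]
ft_force: [0.7, 0.2, -1.8]
grip_width: 0.0209
gripper_force: 98.0
```

```bash
python3 - <<'E'
from h import *
tilt(); s=st(); to([.590,-.033,.18],s); print("yaw",np.degrees(np.arctan2(s["tool_rot"][1,0],s["tool_rot"][0,0])))
im,d,ci=grab("top"); h,w=d.shape; ys,xs=np.mgrid[0:h,0:w]; P=pts(np.c_[xs.ravel(),ys.ravel()],ci,d=d.ravel())
R=s["tool_rot"]; ex=R[:,0]; ey=-R[:,1]; ez=-R[:,2]; O=s["position"]-.057*ex-.0495*ez; L=(P-O)@np.c_[ex,ey,ez]*1000
hsv=cv2.cvtColor(im,cv2.COLOR_BGR2HSV).reshape(-1,3)
wh=(d.ravel()>0)&(hsv[:,1]<70)&(hsv[:,2]>100)&(np.abs(L[:,1])<60)&(L[:,0]>-85)&(L[:,0]<75)&(L[:,2]>-25)&(L[:,2]<25)
k=np.polyfit(L[wh,0],L[wh,2],1); print("floor slope deg",np.degrees(np.arctan(k[0])),"z at x=-50",np.polyval(k,-50),wh.sum())
for a,b in((-65,-50),(-50,-35),(-35,-20),(-20,-5),(-5,15)):
    m=wh&(L[:,0]>a)&(L[:,0]<b); print(a,m.sum(),np.median(L[m,2]).round(1) if m.any() else None)
a,_,_=grab("scene"); a=cv2.resize(a[150:300,250:410],(640,600)); b=cv2.resize(im[195:265,340:410],(600,600)); cv2.imwrite('pics/after.png',cv2.resize(np.hstack([a,b]),(800,388)))
E
```

```text
18.3 [ 0.574  -0.2283  0.1761] q [-32.7  30.9  68.3   0.1  80.7  49.6] F [ 0.7  0.2 -1.8] w 20.9 gf 98.0
tilt 0.23 pivot err along bin x,y,z mm [-0.49  0.74 54.33] corr tool units [0.005 0.014 1.087] tau [-0.03 -0.11 -0.01]
18.3 [ 0.574  -0.2283  0.1761] q [-32.7  30.9  68.3   0.1  80.7  49.6] F [ 0.7  0.2 -1.8] w 20.9 gf 98.0
tool shift in units [ 0.835 -3.828 -0.075]
yaw 7.627258392541579
floor slope deg 0.9143852142777 z at x=-50 11.340892782713816 270
-65 106 11.2
-50 87 10.8
-35 45 10.9
-20 23 10.3
-5 2 9.9
```

View pics/after.png

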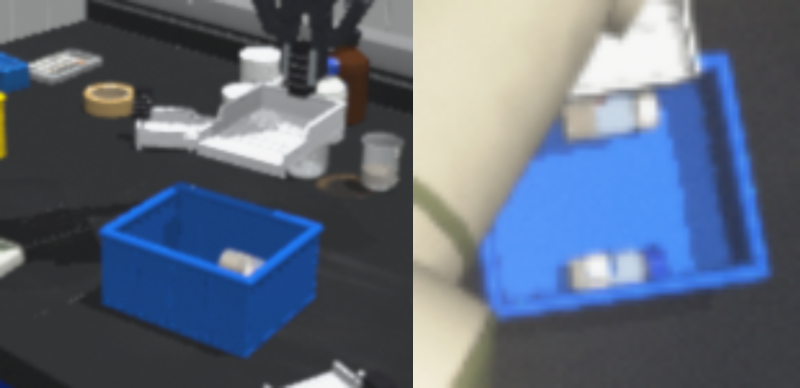

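Both vials lie in the blue bin (white cap at the top, blue cap at the bottom of the right-hand panel), and the tray is empty and level. I'll carry it back to the free spot and set it down.

arm_command:
  turn:
    - [0,0,0]
    - [0,0,0]
    - [0,0,0]
    - [0,0,0]
    - [0,0,0]
    - [0,0,0]
    - [0,0,0]
    - [0,0,0]
    - [0,0,0]
    - [0,0,0]
    - [0,0,0]
    - [0,0,0]
  xyz:
    - [0.02,-0.1,0]
    - [0.03,-0.2,0]
    - [0.05,-0.3,0]
    - [0.07,-0.4,0]
    - [0.08,-0.45,0]
    - [0.08,-0.45,0]
    - [0.08,-0.45,0]
    - [0.07,-0.4,0]
    - [0.05,-0.35,0]
    - [0.04,-0.25,0]
    - [0.02,-0.15,0]
    - [0,-0.02,0]
  claw: [12,12,12,12,12,12,12,12,12,12,12,12]

```text
time_s: 19.6
position: [0.5799, -0.0492, 0.1759]
tool_rot: [[0.991, 0.134, 0.003], [0.134, -0.991, 0.0], [0.003, 0.0, -1.0]]
ft_force: [-0.6, -0.2, -1.8]
grip_width: 0.0208
gripper_force: 98.0
```

arm_command:
  turn:
    - [0,-0.04,0]
    - [0,0,0]
    - [0,0,0]
    - [0,0,0]
    - [0,0,0]
    - [0,0,0]
    - [0,0,0]
    - [0,0,0]
    - [0,0,0]
    - [0,0,0]
    - [0,0,0]
    - [0,0,0]
  xyz:
    - [0,0,0.1]
    - [0,0,0.2]
    - [0,0,0.35]
    - [0,0,0.4]
    - [0,0,0.4]
    - [0,0,0.35]
    - [0,0,0.25]
    - [0,0,0.2]
    - [0,0,0.1]
    - [0,0,0.06]
    - [0,0,0.04]
    - [0,0,0]
  claw: [12,12,12,12,12,12,12,12,12,12,12,12]

```text
time_s: 20.8
position: [0.5801, -0.0499, 0.0536]
tool_rot: [[0.991, 0.133, 0.001], [0.133, -0.991, -0.0], [0.001, 0.0, -1.0]]
ft_force: [1.1, 0.2, -1.7]
grip_width: 0.0208
gripper_force: 98.0
```

arm_command:
  turn:
    - [0,0,0]
    - [0,0,0]
    - [0,0,0]
    - [0,0,0]
    - [0,0,0]
  xyz:
    - [0,0,0.03]
    - [0,0,0.02]
    - [0,0,0.02]
    - [0,0,0.01]
    - [0,0,0]
  claw: [12,12,12,12,12]

```text
time_s: 21.3
position: [0.5801, -0.0499, 0.0501]
tool_rot: [[0.991, 0.133, 0.001], [0.133, -0.991, -0.0], [0.001, 0.0, -1.0]]
ft_force: [-2.2, 0.9, 5.3]
grip_width: 0.0209
gripper_force: 99.1
```

Bench contact at the same height and force as at pick-up. I'll release gently and withdraw upward.

arm_command:
  turn:
    - [0,0,0]
    - [0,0,0]
    - [0,0,0]
    - [0,0,0]
    - [0,0,0]
    - [0,0,0]
    - [0,0,0]
    - [0,0,0]
  xyz:
    - [0,0,0]
    - [0,0,0]
    - [0,0,0]
    - [0,0,0]
    - [0,0,0]
    - [0,0,0]
    - [0,0,0]
    - [0,0,0]
  claw: [21,23,28,36,46,55,60,60]
  squeeze: 20

```text
time_s: 22.1
position: [0.5799, -0.0499, 0.0494]
tool_rot: [[0.991, 0.133, -0.0], [0.133, -0.991, -0.0], [-0.0, -0.0, -1.0]]
ft_force: [0.4, 1.1, 0.1]
grip_width: 0.0599
gripper_force: 0.0
```

arm_command:
  turn:
    - [0,0,0]
    - [0,0,0]
    - [0,0,0]
    - [0,0,0]
    - [0,0,0]
    - [0,0,0]
    - [0,0,0]
    - [0,0,0]
    - [0,0,0]
    - [0,0,0]
    - [0,0,0]
    - [0,0,0]
  xyz:
    - [0,0,-0.1]
    - [0,0,-0.3]
    - [0,0,-0.4]
    - [0,0,-0.5]
    - [0,0,-0.6]
    - [0,0,-0.6]
    - [0,0,-0.6]
    - [0,0,-0.5]
    - [0,0,-0.4]
    - [0,0,-0.2]
    - [0,0,0]
    - [0,0,0]
  claw: [60,60,60,60,60,60,60,60,60,60,60,60]

```text
time_s: 23.3
position: [0.5796, -0.0498, 0.2585]
tool_rot: [[0.991, 0.133, -0.001], [0.133, -0.991, 0.0], [-0.001, -0.001, -1.0]]
ft_force: [0.0, 0.4, -0.4]
grip_width: 0.0598
gripper_force: 0.0
```

```bash
python3 - <<'E'
from h import *
st(); a,_,_=grab("scene"); b,d,ci=grab("top")
a=cv2.resize(a[130:300,230:400],(600,600)); b=cv2.resize(b[150:270,290:410],(600,600)); cv2.imwrite('pics/end.png',cv2.resize(np.hstack([a,b]),(800,400)))
im,d,ci=grab("wrist"); ys,xs=np.mgrid[0:400,0:640]; P=pts(np.c_[xs.ravel(),ys.ravel()],ci,d=d.ravel())
s=(d.ravel()>0)&(P[:,2]>.086)&(P[:,2]<.093)&(abs(P[:,0]-.58)<.03)&(abs(P[:,1]+.05)<.025); print("post top",P[s].mean(0) if s.any() else 0,np.std(P[s,2]) if s.any() else 0,s.sum())
E
```

```text
23.3 [ 0.5796 -0.0498  0.2585] q [-16.6  24.1  66.1  -0.   89.9  65.8] F [ 0.   0.4 -0.4] w 59.8 gf 0.0
post top [ 0.58068432 -0.047205    0.0889815 ] 0.0009800784320867404 709
```

View pics/end.png

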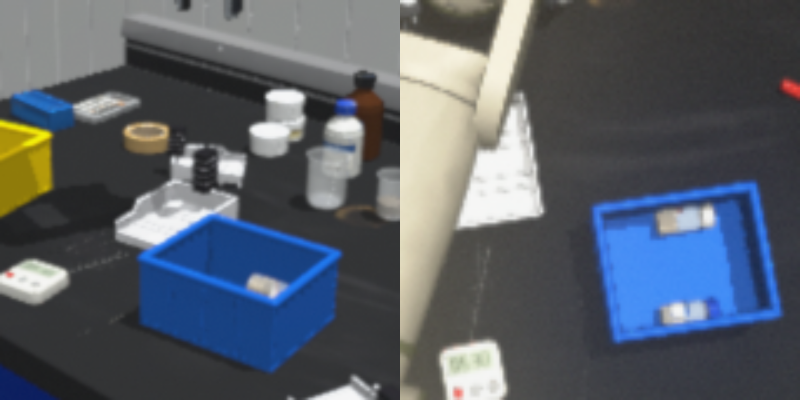

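The final view shows the empty tray level on the bench at (180,215) on the left, with its post top at z = 0.089. Both vials are in the blue bin at (685,218) and (690,312), and the gripper is clear.

```bash
python3 -c "
from rig import env
print(env.close_job())"
```

```text
the job is handed in; nothing more can be done
None
```

Both vials were tipped over the rim into the blue bin, the tray is back level on the worktop and released, and the job was handed in at about 23.5 s.

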